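# Fetch the mushroom from behind the jars

### The job

The little terracotta mushroom is hemmed in on the plywood stand by the jar, the tin and the vase: first clear those three onto the ware board, then set the mushroom upright in the middle of the banding wheel, ready for glazing, and only then put the jar, the tin and the vase back on the stand, each exactly where it stood. Keep all four upright and set them down gently, never letting one drop, and leave the small bowl on the ware board where it is.

Things in the scene. Friction and masses are not known exactly. Their poses are not given: they have to be found in the camera images.
- jar: Round white plastic glaze jar with a paper label and grey screw cap, loose, standing upright on the stand at the start. Body diameter 52 mm up to 90 mm, cap diameter 48 mm from 90 to 115 mm; total height 115 mm; about 0.3 kg. Origin at the centre of its underside, z up.
- tin: Square closed metal tin, loose, standing upright on the stand with its sides parallel to the stand's sides at the start. 48 x 48 mm up to 95 mm, its lid 50 x 50 mm from 95 to 110 mm; total height 110 mm; about 0.25 kg. Origin at the centre of its underside, x and y square to its sides, z up.
- vase: White ceramic bud vase (solid, no opening), loose, standing upright on the stand at the start. Foot diameter 44 mm, belly diameter 54 mm at 30 to 55 mm height, shoulder narrowing to a straight neck of diameter 34 mm from 80 to 120 mm; total height 120 mm; about 0.26 kg. Origin at the centre of its underside, z up.
- mushroom: Small terracotta mushroom figurine, loose, standing upright on the stand at the start, the low thing behind and between the three tall ones. Height 52 mm; foot diameter 34 mm, stem 24 mm, cap diameter 48 mm with an upright rim from 28 to 38 mm height, domed above; about 0.1 kg. Origin at the centre of its underside, z up.
- stand: Fixed plywood stand, 190 (x) x 230 (y) mm, 12 mm thick; a rail 12 mm thick along its far (+x) edge reaches 45 mm above the table. Origin: centre of its underside, x pointing away from the robot to the rail, z up. At the start the tall things stand 60 to 75 mm from the mushroom, one in front (-x), one left (+y), one right (-y); which is where changes.
- board: The ware board, the side area: fixed light wooden board, 15 mm thick, 130 mm wide along its y, from -210 to +130 mm along its x (long axis; -x end nearer the robot), left or right of the stand. Origin on the underside, midway across, 130 mm from the far (+x) end. The stretch from -130 to +130 mm is free for the three tall things; the bowl stands near the -x end.
- wheel: The banding wheel: fixed potter's turntable (does not turn), a round aluminium plate of diameter 170 mm with engraved rings, top face 60 mm above the table, on a dark foot; on the other side of the stand from the ware board. Origin at the centre of its underside, on the axis.
- bowl: Small white ceramic bowl, loose, rim diameter 66 mm, height 35 mm, standing on the ware board about 170 mm from the board's origin towards its -x end. A bystander, to be left alone. Origin at the centre of its underside.

How it is judged:
On the way, in this order (a step that is already met when the one before it is completed fails the run):
1. the jar, the tin and the vase all stand upright on the ware board (x of jar in the frame of board between -0.13 and 0.13 m and y of jar in the frame of board between -0.065 and 0.065 m and z of jar in the frame of board between 0.008 and 0.022 m and angle between each of jar, tin, vase's own z axis and vertical below 0.12 rad and x of tin in the frame of board between -0.13 and 0.13 m and y of tin in the frame of board between -0.065 and 0.065 m and z of tin in the frame of board between 0.008 and 0.022 m and x of vase in the frame of board between -0.13 and 0.13 m and y of vase in the frame of board between -0.065 and 0.065 m and z of vase in the frame of board between 0.008 and 0.022 m), for 0.2 s.
2. the mushroom stands released in the middle of the banding wheel while the three tall things are still on the ware board (all of step 1 and horizontal distance between mushroom and wheel below 0.015 m and z of mushroom in the frame of wheel between 0.053 and 0.067 m and angle between mushroom's own z axis and vertical below 0.12 rad and contact force between the fingers and mushroom below 0.05 N and linear speed of mushroom below 0.02 m/s), for 0.2 s.
At the end, for the whole second after the job is handed in: The mushroom stands upright on the banding wheel, within 15 mm of its centre, and the jar, the tin and the vase stand upright on the stand again, each within 15 mm of where it stood at the start; all released and at rest (horizontal distance between mushroom and wheel below 0.015 m and z of mushroom in the frame of wheel between 0.053 and 0.067 m and angle between each of mushroom, jar, tin, vase's own z axis and vertical below 0.12 rad and contact force between the fingers and mushroom below 0.05 N and linear speed of each of mushroom, jar, tin, vase below 0.02 m/s and distance of each of jar, tin, vase from where it was at the start of the episode below 0.015 m and contact force between the fingers and jar below 0.05 N and contact force between the fingers and tin below 0.05 N and contact force between the fingers and vase below 0.05 N); the robot touches nothing.
It fails at once if the jar, the tin, the vase or the mushroom is tipped over (more than 35 degrees) (angle between any of jar, tin, vase, mushroom's own z axis and vertical above 0.61 rad).
It fails at once if the jar, the tin, the vase or the mushroom is let fall (free flight faster than 0.6 m/s, a drop of about 2 cm) ((contact force between jar and anything else below 0.01 N and linear speed of jar above 0.6 m/s) or (contact force between tin and anything else below 0.01 N and linear speed of tin above 0.6 m/s) or (contact force between vase and anything else below 0.01 N and linear speed of vase above 0.6 m/s) or (contact force between mushroom and anything else below 0.01 N and linear speed of mushroom above 0.6 m/s)).
It fails at once if the bowl is shifted by more than 20 mm (distance of bowl from where it was at the start of the episode above 0.02 m).
It also fails if it takes over 128 s, if anything falls off the work surface, if the arm or the gripper's body presses on something with over 40 N, if the wrist force passes 120 N, or if a joint passes its speed limit or range.

### The arm

A 7-joint arm with a two-finger parallel gripper is mounted at the origin on the work surface. World frame = base frame: x ahead of the robot, y to its left, z up, the work surface at z = 0. Lengths are in m, angles in rad, forces in N, time in s.
With the tool pointing down it reaches from about 0.425 to 0.925 m from the base axis. Payload 6.8 kg.
Tool frame: the origin (TCP) lies on the centre line of the jaws, within the pads' length; the fingertips stand 14 mm ahead of it and the grasp point (between the pads) lies 5 mm behind it; z points along the fingers, y is the line along which they close (so a half turn about z gives the same grasp; the last joint's range is limited). The gripper opens to 85 mm and grips with 20 to 120 N. Pads are 22 mm wide; open, the fingers measure 114 mm over their backs; the gripper's body (76 mm by 85 mm) begins 54 mm behind the grasp point. The pads swing forward as they close: fully open they stand 13 mm farther back than shut.
Start: joints at [-1.338, 0.477, 0.022, 1.555, -0.011, 1.109, -0.083], TCP at [0.226, 0.636, 0.219] pointing down, gripper open.
Joint ranges: [-2.96, 2.96], [-0.34, 2.1], [-1.41, 1.46], [0.24, 2.44], [-1.37, 4.51], [0.17, 1.92], [-2.96, 2.96]. Speed limits (rad/s): [2.39, 2.39, 3.14, 3.14, 3.14, 3.14, 3.14].

### API

Orientations are given as a unit quaternion [w, x, y, z].
In Python, from station import bot gives the robot as it stands. The module is installed in compiled form; this text tells all that it offers.
- The arm moves only by the tool drive_tool, never from a script. Its argument "commands" is a list of rows, each an object with "hand": the opening, from 0 (shut) to 1 (fully open); "translation": the shift along the world's x, y, z in mm, a list of three; "angular": the turn, a rotation vector about the world's x, y, z in rad, a list of three. In form: [{"hand": hand, "translation": [tx, ty, tz], "angular": [ax, ay, az]}, ...]. A call has 1 to 12 rows; each row is the pose to reach, as a shift and turn from the pose commanded when the call began; what a row does not reach only later rows make up. A row lasts 1/8 s, in which the tool goes at most 62.5 mm and 10.7 degrees, less where a joint would pass 70% of its speed; a pose out of reach is approached as far as the arm can. A call with a gripper value outside its range is refused whole. The fingers move at their own pace and stop on an object; "force" is the grip in N (left out, the last holds). Time passes only in rows, so rows that repeat a pose let the fingers close. It gives the time, the measured TCP pose, the force, the opening and the grip force at its end, in the units of the state.
- bot.get_obs(): the state, without advancing time (a new reading comes with each control period).
- bot.read_camera(name): name is "scene" or "top" or "wrist"; returns the picture (480x640x3 uint8, red, green, blue); there is no depth.
- bot.camera_model(name): a dict with "fx", "fy", "cx", "cy" (pixels), "view" (4x4, takes a point from world to camera coordinates). Camera axes: x right, y up, looking along -z (the intrinsics and any distortion apply to the point x, -y, -z); pixel columns grow to the right and rows downward; lengths in m; the calibration is good to about 2 mm. The wrist camera is an equidistant fisheye: a pixel r from the principal point sees the ray r / f radians off the axis. A picture is of the moment at which its call begins: read the wrist's pose just before it. camera_model takes no time and is no camera call; for the wrist camera it gives the pose at the moment of the call.
- bot.hand_in(): hands the job in; it is judged then, once.
Trained networks look in the newest picture that a camera, given by its name, has taken for a name from the list of things; names that differ only in an ending like _2 or _b are one class to them, and where a whole thing is asked for, a point or a joint stands for the part that bears it (a point fixed in the world has none). Each returns a list of dicts, best first, with "score" (0 to 1); they miss things now and then, are a little off and sometimes report something else, mostly with a low value. They report only what shows in the picture. A call takes as long as a camera call.
- bot.find_in(camera, query): "position" ([column, row] in pixels, amid what is visible of it).
- bot.outline_of(camera, query): "pixels" (480x640 bool, what is visible of it) and "position" ([column, row] in pixels, amid what is visible of it).
The state is a dict: "t": time; "q": joint angles; "joint_vel": joint speeds; "joint_torque": joint torques, N m; "eef_pos": TCP position; "tool_rot": TCP orientation; "contact_force": force on the tool from outside, world axes, zero at the start; "torque": the same for the moment, N m; "gripper_width": opening from 0.0 (shut) to 1.0 (fully open); "grasp_force": force on a finger pad.
Only numpy, scipy, OpenCV 4.12 (cv2) and the standard library are available. Lean on these libraries where they do the work, as an engineer would, in place of code of your own. Each camera call takes 0.05 s, during which the arm holds its last target. There are 200 camera calls.

## Working session

There is one attempt and no reset: what is moved stays moved. The work goes in short steps, Python scripts to look and compute and a tool call to move; the robot and the scene stay as the last step left them, time stands still between calls to the robot, and variables do not carry over. Pictures are saved under pics/ and viewed, at most 14 in all, crops included, and the job is handed in when it is done.

Besides the shell and the picture viewer there is one more tool, called by a JSON object that holds its "api" and its "payload", one argument or row to a line. drive_tool: Moves the arm, as the interface text tells. Its arguments: {"type":"object","properties":{"commands":{"type":"array","items":{"type":"object","properties":{"hand":{"type":"number"},"translation":{"type":"array","items":{"type":"number"}},"angular":{"type":"array","items":{"type":"number"}}}}},"force":{"type":"number"}},"required":["commands"]}

```bash
mkdir -p pics
cat > h.py <<'E'
import numpy as np, cv2
from station import bot
def grab(cam,name=None):
    m=bot.camera_model(cam); im=bot.read_camera(cam)
    if name: cv2.imwrite('pics/'+name+'.png',im[:,:,::-1])
    return m,im
def ray(cam,m,px):
    x=(px[0]-m['cx'])/m['fx']; y=(px[1]-m['cy'])/m['fy']
    if cam=='wrist':
        r=np.hypot(x,y); s=np.sin(r)/r if r>1e-9 else 1; d=np.array([x*s,-y*s,-np.cos(r)])
    else: d=np.array([x,-y,-1.])
    V=np.array(m['view']); R=V[:3,:3]; o=-R.T@V[:3,3]; d=R.T@d
    return o,d/np.linalg.norm(d)
def atz(cam,m,px,z):
    o,d=ray(cam,m,px); return o+d*(z-o[2])/d[2]
def proj(cam,m,P):
    V=np.array(m['view']); c=V[:3,:3]@np.asarray(P)+V[:3,3]; c=np.array([c[0],-c[1],-c[2]])
    if cam=='wrist':
        r=np.hypot(c[0],c[1]); th=np.arctan2(r,c[2]); k=th/r if r>1e-9 else 0
        return np.array([m['cx']+m['fx']*c[0]*k,m['cy']+m['fy']*c[1]*k])
    return np.array([m['cx']+m['fx']*c[0]/c[2],m['cy']+m['fy']*c[1]/c[2]])
E
python3 - <<'E'
from h import *
for c in ('scene','top'):
    m,im=grab(c,c+'0')
    V=np.array(m['view']); print(c,m['fx'],m['cx'],m['cy'],'pos',-V[:3,:3].T@V[:3,3],'dir',-V[2,:3])
    for q in ('jar','tin','vase','mushroom','stand','board','wheel','bowl'):
        r=bot.outline_of(c,q)
        for k in r[:2]:
            p=k['pixels']; ys,xs=np.nonzero(p)
            print(q,round(k['score'],2),np.round(k['position']),len(xs),(xs.min(),xs.max(),ys.min(),ys.max()) if len(xs) else '')
s=bot.get_obs();print(s['eef_pos'],s['tool_rot'],s['t'])
E
```

```text
scene 529.0442604532795 322.51084977861774 242.1988132940317 pos [0.99370318 0.36144809 0.83768012] dir [-0.52445546 -0.35798628 -0.77252333]
jar 0.98 [254. 288.] 1623 (np.int64(235), np.int64(269), np.int64(261), np.int64(319))
jar 0.67 [226. 147.] 529 (np.int64(212), np.int64(239), np.int64(135), np.int64(159))
tin 0.6 [327. 311.] 1930 (np.int64(307), np.int64(346), np.int64(281), np.int64(344))
vase 0.63 [302. 279.] 1134 (np.int64(289), np.int64(317), np.int64(249), np.int64(304))
mushroom 0.86 [289. 312.] 637 (np.int64(274), np.int64(300), np.int64(301), np.int64(331))
stand 0.56 [289. 332.] 6725 (np.int64(213), np.int64(370), np.int64(254), np.int64(378))
board 0.74 [188. 203.] 6917 (np.int64(121), np.int64(261), np.int64(143), np.int64(257))
wheel 0.65 [469. 325.] 7052 (np.int64(420), np.int64(520), np.int64(279), np.int64(366))
bowl 0.67 [227. 146.] 564 (np.int64(211), np.int64(239), np.int64(135), np.int64(159))
top 565.0461171895121 324.5008251402442 233.59970053007814 pos [ 0.32783788 -0.01677131  1.3368982 ] dir [ 0.11590402  0.00596911 -0.99324248]
jar 0.68 [335. 164.] 606 (np.int64(325), np.int64(347), np.int64(150), np.int64(182))
jar 0.62 [306. 169.] 348 (np.int64(296), np.int64(316), np.int64(162), np.int64(182))
tin 0.83 [278. 176.] 716 (np.int64(264), np.int64(290), np.int64(163), np.int64(195))
stand 0.72 [302. 187.] 5867 (np.int64(254), np.int64(363), np.int64(139), np.int64(235))
board 0.75 [459. 238.] 7437 (np.int64(425), np.int64(497), np.int64(168), np.int64(315))
wheel 0.66 [187. 241.] 4208 (np.int64(150), np.int64(223), np.int64(202), np.int64(274))
bowl 0.74 [473. 290.] 657 (np.int64(459), np.int64(487), np.int64(281), np.int64(309))
[0.22562114 0.63619977 0.21894097] [-8.64366579e-06  1.69583231e-01  9.85515868e-01  3.90290454e-05] 0.9
```

Run:
```python
import cv2,numpy as np
a=cv2.imread('pics/scene0.png')[110:410,100:540]; b=cv2.imread('pics/top0.png')[120:340,130:530]
a=cv2.resize(a,(800,545)); cv2.imwrite('pics/s0c.png',a); cv2.imwrite('pics/t0c.png',cv2.resize(b,(800,440),interpolation=cv2.INTER_CUBIC))
```

```text
(no output)
```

View pics/s0c.png

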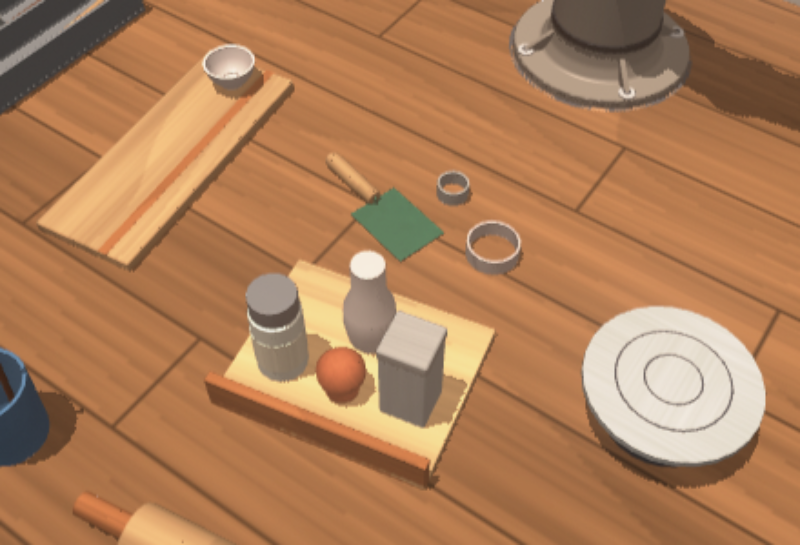

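View pics/t0c.png

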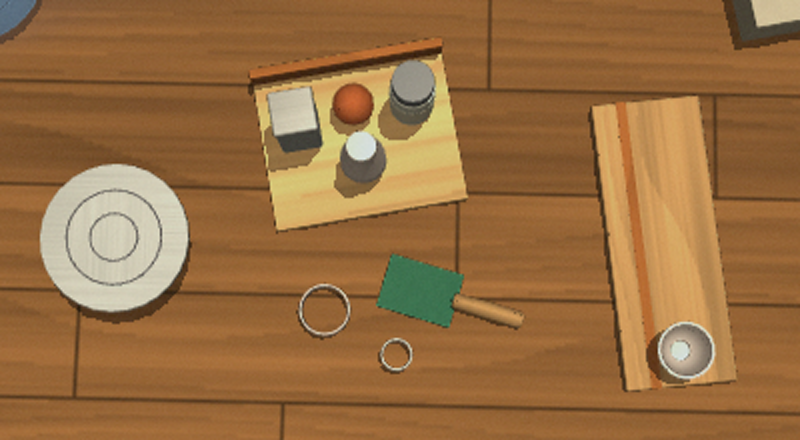

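The scene view shows the vase in front of the mushroom, jar to the right, tin to the left, the board with the bowl on the right and the wheel on the left. Now I'll fit the silhouettes for positions.

```bash
cat > fit.py <<'E'
from h import *
from scipy.optimize import minimize
PROF={'jar':[(0,26),(90,26),(90,24),(115,24)],'vase':[(0,22),(30,27),(55,27),(80,17),(120,17)],
'mushroom':[(0,17),(6,12),(28,24),(38,24),(46,17),(52,5)],'tin':[(0,24),(95,24),(95,25),(110,25)],
'wheel':[(50,85),(60,85)],'bowl':[(0,18),(35,33)]}
def sil(cam,m,n,x,y,z,yaw=0):
    im=np.zeros((480,640),np.uint8); prev=None
    if n=='tin': a=np.array([[1,1],[1,-1],[-1,-1],[-1,1]])
    else: t=np.linspace(0,2*np.pi,32,endpoint=False); a=np.c_[np.cos(t),np.sin(t)]
    R=np.array([[np.cos(yaw),-np.sin(yaw)],[np.sin(yaw),np.cos(yaw)]])
    for h,r in PROF[n]:
        p=a*r/1000@R.T
        c=np.array([proj(cam,m,[x+u,y+v,z+h/1000]) for u,v in p])
        if prev is not None:
            hull=cv2.convexHull(np.float32(np.r_[prev,c])*16)
            cv2.fillConvexPoly(im,np.int32(np.round(hull)),1,cv2.LINE_8,4)
        prev=c
    return im>0
def fit(n,obs,x0,fitz=True,yaw=0):
    "obs: list of (cam,model,mask,ignore)"
    def f(v):
        e=0
        z=v[2] if fitz else x0[2]
        for cam,m,k,ig in obs:
            s=sil(cam,m,n,v[0],v[1],z,yaw)
            e+=1-((s&k)&~ig).sum()/max(1,((s|k)&~ig).sum())
        return e
    d=3 if fitz else 2
    x0=np.array(x0,float); sx=np.r_[[x0[:d]],x0[:d]+np.eye(d)*0.012]
    r=minimize(f,x0[:d],method='Nelder-Mead',options=dict(initial_simplex=sx,xatol=2e-4,fatol=1e-4))
    return r.x,r.fun
E
cat > a.py <<'E'
from fit import *
M={};K={}
for c in ('scene','top'):
    M[c],im=grab(c)
    for q in ('jar','tin','vase','mushroom','stand','board','wheel','bowl'):
        K[c,q]=[(k['score'],k['position'],k['pixels']) for k in bot.outline_of(c,q)[:3]]
mt=M['top']
C={'jar':((336.5,161),.127),'tin':((276.5,175),.122),'vase':((310.5,193.5),.132),'mushroom':((306.5,172),.05)}
x0={n:atz('top',mt,p,z) for n,(p,z) in C.items()}
for n in x0: print(n,'top-feature',np.round(x0[n],4))
# rectangles
def rect(c,k,z):
    cs,_=cv2.findContours(k.astype(np.uint8),0,2); cs=max(cs,key=cv2.contourArea)
    P=np.array([atz(c,M[c],p[0],z)[:2] for p in cs]); return cv2.minAreaRect(np.float32(P*1000))
for c in M:
    print(c,'stand',rect(c,K[c,'stand'][0][2],.012),'board',rect(c,K[c,'board'][0][2],.015))
yaw=None
sel={}
for n in x0:
    for c in M:
        want=proj(c,M[c],np.r_[x0[n][:2],.06]); 
        cand=[(k[0],k[2]) for q in x0 for k in K[c,q] if np.hypot(*(np.array(k[1])-want))<13]
        if cand: sel[n,c]=max(cand,key=lambda k:k[0])[1]
print(list(sel))
al=np.radians(8)
for n in x0:
    obs=[]
    for c in M:
        if (n,c) in sel:
            ig=np.zeros((480,640),bool)
            for o in x0:
                if o!=n and (o,c) in sel: ig|=sel[o,c]
            ig&=~sel[n,c]; obs.append((c,M[c],sel[n,c],ig))
    best=min((fit(n,obs,[*x0[n][:2],.012],True,a)+(a,) for a in ([0] if n!='tin' else np.radians([-12,-9,-6,6,9,12]))),key=lambda r:r[1])
    print(n,len(obs),np.round(best[0],4),round(best[1],3),best[2])
for n,p,z in (('wheel',(187,238),0),('bowl',(472,295),.015)):
    obs=[(c,M[c],K[c,n][0][2],np.zeros((480,640),bool)) for c in M]
    print(n,fit(n,obs,[*atz('top',mt,p,z+.03)[:2],z],True))
E
python3 a.py
```

```text
jar top-feature [ 0.6295 -0.0323  0.127 ]
tin top-feature [0.5967 0.0985 0.122 ]
vase top-feature [0.5552 0.0227 0.132 ]
mushroom top-feature [0.6211 0.0359 0.05  ]
scene stand ((595.6714477539062, 24.288658142089844), (195.1956787109375, 245.47694396972656), 10.59812068939209) board ((477.86248779296875, -327.4427795410156), (345.96728515625, 136.6529998779297), 7.0257248878479)
top stand ((594.7858276367188, 31.394927978515625), (203.7390899658203, 234.38421630859375), 10.895543098449707) board ((473.3837585449219, -329.29461669921875), (339.0097351074219, 131.88803100585938), 7.072456359863281)
[('jar', 'scene'), ('jar', 'top'), ('tin', 'scene'), ('tin', 'top'), ('vase', 'scene'), ('vase', 'top'), ('mushroom', 'scene'), ('mushroom', 'top')]
jar 2 [ 0.6325 -0.032   0.01  ] 0.127 0
tin 2 [0.5967 0.0992 0.0119] 0.18 0.20943951023931956
vase 2 [0.5582 0.0228 0.0099] 0.192 0
mushroom 2 [0.6247 0.037  0.0109] 0.268 0
wheel (array([ 0.45988688,  0.30377523, -0.00227908]), np.float64(0.06584483834430765))
bowl (array([ 0.34659128, -0.34803291,  0.01476953]), np.float64(0.17320570145055314))
```

{"api": "drive_tool", "payload": {
  "commands": [
    {"hand": 1,"translation": [55,-100,30],"angular": [0,0,-0.17]},
    {"hand": 1,"translation": [110,-200,41],"angular": [0,0,-0.35]},
    {"hand": 1,"translation": [166,-300,41],"angular": [0,0,-0.52]},
    {"hand": 1,"translation": [221,-400,41],"angular": [0,0,-0.7]},
    {"hand": 1,"translation": [276,-500,41],"angular": [0,0,-0.87]},
    {"hand": 1,"translation": [332,-613,41],"angular": [0,0,-1.044]},
    {"hand": 1,"translation": [332,-613,41],"angular": [0,0,-1.044]},
    {"hand": 1,"translation": [332,-613,41],"angular": [0,0,-1.044]},
    {"hand": 1,"translation": [332,-613,41],"angular": [0,0,-1.044]},
    {"hand": 1,"translation": [332,-613,41],"angular": [0,0,-1.044]},
    {"hand": 1,"translation": [332,-613,41],"angular": [0,0,-1.044]},
    {"hand": 1,"translation": [332,-613,41],"angular": [0,0,-1.044]}
  ],
  "force": 45
}}

```text
t: 3.3
eef_pos: [0.5589, 0.018, 0.2604]
tool_rot: [0.001, 0.641, 0.767, -0.0]
contact_force: [0.1, 0.4, -1.3]
gripper_width: 1.002
grasp_force: 0.0
```

Run:
```python
from fit import *
m,im=grab('wrist','w1'); s=bot.get_obs(); print(np.round(s['q'],2),s['eef_pos'],s['t'])
for n,(x,y) in dict(vase=(.557,.0228),jar=(.631,-.032),tin=(.5967,.099),mushroom=(.623,.0365)).items():
    r=bot.outline_of('wrist',n)
    for k in r[:2]:
        f=fit(n,[('wrist',m,k['pixels'],np.zeros((480,640),bool))],[x,y,.012],False,np.radians(10.7)); print(n,round(k['score'],2),np.round(k['position']),np.round(f[0],4),round(f[1],2))
    c=sil('wrist',m,n,x,y,.012,np.radians(10.7)).astype(np.uint8)
    cs,_=cv2.findContours(c,0,2); im=np.ascontiguousarray(im); cv2.drawContours(im,cs,-1,(0,255,0),1)
cv2.imwrite('pics/w1o.png',im[:,:,::-1])
```

```text
[-0.6   0.27  0.56  1.82 -0.16  1.1   0.19] [0.55879006 0.01897885 0.2602487 ] 3.35
vase 0.57 [318. 205.] [0.5563 0.0255] 0.08
vase 0.55 [381. 276.] [0.557  0.0228] 1.0
jar 0.69 [380. 275.] [ 0.6299 -0.0298] 0.05
tin 0.69 [380. 130.] [0.5951 0.1005] 0.08
mushroom 0.72 [385. 198.] [0.6226 0.0371] 0.08
```

View pics/w1o.png

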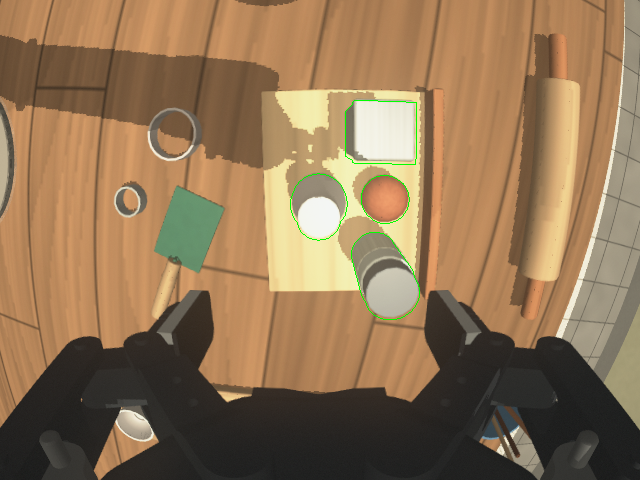

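{"api": "drive_tool", "payload": {
  "commands": [
    {"hand": 1,"translation": [-1,1,-40],"angular": [0,0,0]},
    {"hand": 1,"translation": [-1,1,-80],"angular": [0,0,0]},
    {"hand": 1,"translation": [-1,1,-80],"angular": [0,0,0]},
    {"hand": 1,"translation": [-1,1,-80],"angular": [0,0,0]}
  ]
}}

```text
t: 4.05
eef_pos: [0.5573, 0.0252, 0.1812]
tool_rot: [0.0, 0.638, 0.77, 0.001]
contact_force: [0.8, -0.4, 0.4]
gripper_width: 0.998
grasp_force: 0.0
```

{"api": "drive_tool", "payload": {
  "commands": [
    {"hand": 1,"translation": [0,0,-30],"angular": [0,0,0]},
    {"hand": 1,"translation": [0,0,-60],"angular": [0,0,0]},
    {"hand": 1,"translation": [0,0,-75],"angular": [0,0,0]},
    {"hand": 1,"translation": [0,0,-75],"angular": [0,0,0]},
    {"hand": 1,"translation": [0,0,-75],"angular": [0,0,0]},
    {"hand": 0.6,"translation": [0,0,-75],"angular": [0,0,0]},
    {"hand": 0.3,"translation": [0,0,-75],"angular": [0,0,0]},
    {"hand": 0.2,"translation": [0,0,-75],"angular": [0,0,0]},
    {"hand": 0.2,"translation": [0,0,-75],"angular": [0,0,0]},
    {"hand": 0.2,"translation": [0,0,-75],"angular": [0,0,0]},
    {"hand": 0.2,"translation": [0,0,-75],"angular": [0,0,0]},
    {"hand": 0.2,"translation": [0,0,-75],"angular": [0,0,0]}
  ]
}}

```text
t: 5.55
eef_pos: [0.5571, 0.0242, 0.1055]
tool_rot: [0.0, 0.638, 0.77, 0.0]
contact_force: [-0.5, -0.4, 4.7]
gripper_width: 0.367
grasp_force: 44.6
```

{"api": "drive_tool", "payload": {
  "commands": [
    {"hand": 0.2,"translation": [0,0,15],"angular": [0,0,0]},
    {"hand": 0.2,"translation": [0,0,50],"angular": [0,0,0]},
    {"hand": 0.2,"translation": [0,0,90],"angular": [0,0,0]},
    {"hand": 0.2,"translation": [-5,-13,120],"angular": [0,0,0]},
    {"hand": 0.2,"translation": [-19,-50,130],"angular": [0,0,0]},
    {"hand": 0.2,"translation": [-36,-95,130],"angular": [0,0,0]},
    {"hand": 0.2,"translation": [-55,-145,130],"angular": [0,0,0]},
    {"hand": 0.2,"translation": [-75,-196,130],"angular": [0,0,0]},
    {"hand": 0.2,"translation": [-94,-247,130],"angular": [0,0,0]},
    {"hand": 0.2,"translation": [-113,-297,120],"angular": [0,0,0]},
    {"hand": 0.2,"translation": [-129,-338,105],"angular": [0,0,0]},
    {"hand": 0.2,"translation": [-137,-359,90],"angular": [0,0,0]}
  ]
}}

```text
t: 7.05
eef_pos: [0.4176, -0.3372, 0.195]
tool_rot: [0.0, 0.64, 0.769, -0.0]
contact_force: [0.1, 1.6, -3.1]
gripper_width: 0.373
grasp_force: 45.5
```

```bash
cat > st.py <<'E'
from station import bot; import numpy as np
s=bot.get_obs(); print(np.round(s['q'],2),np.round(s['eef_pos'],4),s['gripper_width'],s['grasp_force'],s['t'])
E
python3 st.py
```

```text
[-0.01  0.33  0.71  1.95 -0.26  0.96  1.01] [ 0.4176 -0.3372  0.195 ] 0.37283751100186197 45.499158164311666 7.05
```

{"api": "drive_tool", "payload": {
  "commands": [
    {"hand": 0.2,"translation": [0,0,-25],"angular": [0,0,0]},
    {"hand": 0.2,"translation": [0,0,-50],"angular": [0,0,0]},
    {"hand": 0.2,"translation": [0,0,-70],"angular": [0,0,0]},
    {"hand": 0.2,"translation": [0,0,-79],"angular": [0,0,0]},
    {"hand": 0.2,"translation": [0,0,-83],"angular": [0,0,0]},
    {"hand": 0.2,"translation": [0,0,-86],"angular": [0,0,0]},
    {"hand": 0.2,"translation": [0,0,-87],"angular": [0,0,0]},
    {"hand": 0.2,"translation": [0,0,-87],"angular": [0,0,0]},
    {"hand": 0.2,"translation": [0,0,-87],"angular": [0,0,0]},
    {"hand": 0.2,"translation": [0,0,-87],"angular": [0,0,0]}
  ]
}}

```text
t: 8.3
eef_pos: [0.4201, -0.3352, 0.1085]
tool_rot: [0.001, 0.638, 0.77, 0.0]
contact_force: [-0.3, 0.8, 5.4]
gripper_width: 0.374
grasp_force: 46.2
```

{"api": "drive_tool", "payload": {
  "commands": [
    {"hand": 0.5,"translation": [0,0,0],"angular": [0,0,0]},
    {"hand": 0.7,"translation": [0,0,0],"angular": [0,0,0]},
    {"hand": 0.8,"translation": [0,0,0],"angular": [0,0,0]},
    {"hand": 0.8,"translation": [0,0,15],"angular": [0,0,0]},
    {"hand": 0.8,"translation": [0,0,60],"angular": [0,0,0]},
    {"hand": 0.9,"translation": [20,25,95],"angular": [0,0,0]},
    {"hand": 1,"translation": [50,72,95],"angular": [0,0,0]},
    {"hand": 1,"translation": [84,121,95],"angular": [0,0,0]},
    {"hand": 1,"translation": [118,170,95],"angular": [0,0,0]},
    {"hand": 1,"translation": [152,219,95],"angular": [0,0,0]},
    {"hand": 1,"translation": [186,268,95],"angular": [0,0,0]},
    {"hand": 1,"translation": [211,304,95],"angular": [0,0,0]}
  ]
}}

```text
t: 9.8
eef_pos: [0.6321, -0.0277, 0.2039]
tool_rot: [0.0, 0.637, 0.77, 0.001]
contact_force: [-0.9, -0.5, 0.2]
gripper_width: 1.001
grasp_force: 0.0
```

{"api": "drive_tool", "payload": {
  "commands": [
    {"hand": 1,"translation": [0,0,0],"angular": [0,0,0]},
    {"hand": 1,"translation": [0,0,-35],"angular": [0,0,0]},
    {"hand": 1,"translation": [0,0,-75],"angular": [0,0,0]},
    {"hand": 1,"translation": [0,0,-110],"angular": [0,0,0]},
    {"hand": 1,"translation": [0,0,-124],"angular": [0,0,0]},
    {"hand": 1,"translation": [0,0,-124],"angular": [0,0,0]},
    {"hand": 0.7,"translation": [0,0,-124],"angular": [0,0,0]},
    {"hand": 0.5,"translation": [0,0,-124],"angular": [0,0,0]},
    {"hand": 0.4,"translation": [0,0,-124],"angular": [0,0,0]},
    {"hand": 0.4,"translation": [0,0,-124],"angular": [0,0,0]},
    {"hand": 0.4,"translation": [0,0,-124],"angular": [0,0,0]},
    {"hand": 0.4,"translation": [0,0,-124],"angular": [0,0,0]}
  ]
}}

```text
t: 11.3
eef_pos: [0.6317, -0.031, 0.0808]
tool_rot: [0.001, 0.638, 0.77, 0.001]
contact_force: [-1.4, 0.4, 6.0]
gripper_width: 0.576
grasp_force: 45.4
```

```bash
cat > chk.py <<'E'
import sys
from fit import *
from station import bot
al=np.radians(10.7)
def chk(items,cams=('scene','top')):
    M={c:grab(c)[0] for c in cams}
    for n,x0 in items.items():
        obs=[]
        for c in cams:
            w=proj(c,M[c],np.array(x0)+[0,0,.03 if n in('mushroom','bowl') else .06])
            ks=[k for q in [n]+[o for o in('jar','tin','vase') if o!=n] for k in bot.outline_of(c,q) if np.hypot(*(np.array(k['position'])-w))<12]
            if ks: obs.append((c,M[c],max(ks,key=lambda k:k['score'])['pixels'],np.zeros((480,640),bool)))
        if obs:
            f=fit(n,obs,x0,True,al); print(n,len(obs),np.round(f[0],4),round(f[1],2))
        else: print(n,'not found')
E
python3 -c "
from chk import *
chk({'vase':(.4196,-.3348,.015)})"; python3 st.py
```

```text
vase 1 [ 0.4197 -0.3342  0.0145] 0.14
[-0.43  0.62  0.53  1.8  -0.41  0.83  0.49] [ 0.6318 -0.0309  0.0808] 0.5820281110434631 45.37925183773041 11.7
```

{"api": "drive_tool", "payload": {
  "commands": [
    {"hand": 0.4,"translation": [0,0,15],"angular": [0,0,0]},
    {"hand": 0.4,"translation": [0,0,55],"angular": [0,0,0]},
    {"hand": 0.4,"translation": [0,0,85],"angular": [0,0,0]},
    {"hand": 0.4,"translation": [-2,-20,90],"angular": [0,0,0]},
    {"hand": 0.4,"translation": [-4,-60,90],"angular": [0,0,0]},
    {"hand": 0.4,"translation": [-8,-105,90],"angular": [0,0,0]},
    {"hand": 0.4,"translation": [-12,-155,90],"angular": [0,0,0]},
    {"hand": 0.4,"translation": [-16,-205,90],"angular": [0,0,0]},
    {"hand": 0.4,"translation": [-20,-250,85],"angular": [0,0,0]},
    {"hand": 0.4,"translation": [-22,-275,70],"angular": [0,0,0]},
    {"hand": 0.4,"translation": [-22,-281,55],"angular": [0,0,0]},
    {"hand": 0.4,"translation": [-22,-281,40],"angular": [0,0,0]}
  ]
}}

```text
t: 13.2
eef_pos: [0.608, -0.3114, 0.1173]
tool_rot: [-0.001, 0.639, 0.77, -0.0]
contact_force: [0.2, 0.4, -1.2]
gripper_width: 0.576
grasp_force: 47.4
```

{"api": "drive_tool", "payload": {
  "commands": [
    {"hand": 0.4,"translation": [0,0,-18],"angular": [0,0,0]},
    {"hand": 0.4,"translation": [0,0,-28],"angular": [0,0,0]},
    {"hand": 0.4,"translation": [0,0,-33],"angular": [0,0,0]},
    {"hand": 0.4,"translation": [0,0,-36],"angular": [0,0,0]},
    {"hand": 0.4,"translation": [0,0,-37],"angular": [0,0,0]},
    {"hand": 0.4,"translation": [0,0,-37],"angular": [0,0,0]},
    {"hand": 0.4,"translation": [0,0,-37],"angular": [0,0,0]},
    {"hand": 0.4,"translation": [0,0,-37],"angular": [0,0,0]}
  ]
}}

```text
t: 14.2
eef_pos: [0.6091, -0.3122, 0.084]
tool_rot: [0.001, 0.638, 0.77, 0.001]
contact_force: [-2.6, 2.6, 7.8]
gripper_width: 0.576
grasp_force: 48.4
```

{"api": "drive_tool", "payload": {
  "commands": [
    {"hand": 0.65,"translation": [0,0,0],"angular": [0,0,0]},
    {"hand": 0.8,"translation": [0,0,0],"angular": [0,0,0]},
    {"hand": 0.8,"translation": [0,0,0],"angular": [0,0,0]},
    {"hand": 0.8,"translation": [0,0,30],"angular": [0,0,0]},
    {"hand": 0.8,"translation": [0,0,80],"angular": [0,0,0]},
    {"hand": 0.8,"translation": [0,20,115],"angular": [0,0,0]},
    {"hand": 0.9,"translation": [-2,70,115],"angular": [0,0,0]},
    {"hand": 1,"translation": [-4,130,115],"angular": [0,0,0]},
    {"hand": 1,"translation": [-6,190,115],"angular": [0,0,0]},
    {"hand": 1,"translation": [-8,250,115],"angular": [0,0,0]},
    {"hand": 1,"translation": [-10,310,115],"angular": [0,0,0]},
    {"hand": 1,"translation": [-12,365,115],"angular": [0,0,0]}
  ]
}}

```text
t: 15.7
eef_pos: [0.5964, 0.0556, 0.197]
tool_rot: [0.0, 0.638, 0.77, 0.0]
contact_force: [0.9, -0.2, 0.9]
gripper_width: 1.001
grasp_force: 0.0
```

{"api": "drive_tool", "payload": {
  "commands": [
    {"hand": 1,"translation": [-1,40,0],"angular": [0,0,0]},
    {"hand": 1,"translation": [-1,47,0],"angular": [0,0,0]},
    {"hand": 1,"translation": [-1,47,0],"angular": [0,0,0]},
    {"hand": 1,"translation": [-1,47,-40],"angular": [0,0,0]},
    {"hand": 1,"translation": [-1,47,-80],"angular": [0,0,0]},
    {"hand": 1,"translation": [-1,47,-108],"angular": [0,0,0]},
    {"hand": 1,"translation": [-1,47,-118],"angular": [0,0,0]},
    {"hand": 1,"translation": [-1,47,-118],"angular": [0,0,0]},
    {"hand": 0.8,"translation": [-1,47,-118],"angular": [0,0,0]},
    {"hand": 0.6,"translation": [-1,47,-118],"angular": [0,0,0]},
    {"hand": 0.4,"translation": [-1,47,-118],"angular": [0,0,0]},
    {"hand": 0.4,"translation": [-1,47,-118],"angular": [0,0,0]}
  ]
}}

```text
t: 17.2
eef_pos: [0.5966, 0.1004, 0.0802]
tool_rot: [0.001, 0.638, 0.77, 0.001]
contact_force: [-0.1, 0.3, 6.8]
gripper_width: 0.581
grasp_force: 46.6
```

{"api": "drive_tool", "payload": {
  "commands": [
    {"hand": 0.4,"translation": [0,0,15],"angular": [0,0,0]},
    {"hand": 0.4,"translation": [0,0,55],"angular": [0,0,0]},
    {"hand": 0.4,"translation": [0,0,100],"angular": [0,0,0]},
    {"hand": 0.4,"translation": [-4,-20,130],"angular": [0,0,0]},
    {"hand": 0.4,"translation": [-11,-60,130],"angular": [0,0,0]},
    {"hand": 0.4,"translation": [-21,-110,130],"angular": [0,0,0]},
    {"hand": 0.4,"translation": [-31,-165,130],"angular": [0,0,0]},
    {"hand": 0.4,"translation": [-42,-220,130],"angular": [0,0,0]},
    {"hand": 0.4,"translation": [-53,-275,130],"angular": [0,0,0]},
    {"hand": 0.4,"translation": [-63,-330,130],"angular": [0,0,0]},
    {"hand": 0.4,"translation": [-72,-380,130],"angular": [0,0,0]},
    {"hand": 0.4,"translation": [-81,-424,130],"angular": [0,0,0]}
  ]
}}

```text
t: 18.7
eef_pos: [0.5137, -0.3256, 0.2097]
tool_rot: [0.0, 0.639, 0.769, 0.0]
contact_force: [1.1, 0.3, -2.2]
gripper_width: 0.578
grasp_force: 47.5
```

{"api": "drive_tool", "payload": {
  "commands": [
    {"hand": 0.4,"translation": [0,0,0],"angular": [0,0,0]},
    {"hand": 0.4,"translation": [0,0,-30],"angular": [0,0,0]},
    {"hand": 0.4,"translation": [0,0,-65],"angular": [0,0,0]},
    {"hand": 0.4,"translation": [0,0,-95],"angular": [0,0,0]},
    {"hand": 0.4,"translation": [0,0,-112],"angular": [0,0,0]},
    {"hand": 0.4,"translation": [0,0,-120],"angular": [0,0,0]},
    {"hand": 0.4,"translation": [0,0,-124],"angular": [0,0,0]},
    {"hand": 0.4,"translation": [0,0,-126],"angular": [0,0,0]},
    {"hand": 0.4,"translation": [0,0,-127],"angular": [0,0,0]},
    {"hand": 0.4,"translation": [0,0,-127],"angular": [0,0,0]},
    {"hand": 0.4,"translation": [0,0,-127],"angular": [0,0,0]}
  ]
}}

```text
t: 20.08
eef_pos: [0.5152, -0.3243, 0.0832]
tool_rot: [0.001, 0.638, 0.77, 0.0]
contact_force: [-1.8, 1.8, 6.0]
gripper_width: 0.577
grasp_force: 48.3
```

{"api": "drive_tool", "payload": {
  "commands": [
    {"hand": 0.65,"translation": [0,0,0],"angular": [0,0,0]},
    {"hand": 0.8,"translation": [0,0,0],"angular": [0,0,0]},
    {"hand": 0.8,"translation": [0,0,0],"angular": [0,0,0]},
    {"hand": 0.8,"translation": [0,0,30],"angular": [0,0,0]},
    {"hand": 0.8,"translation": [0,0,80],"angular": [0,0,0]},
    {"hand": 0.8,"translation": [0,0,125],"angular": [0,0,0]},
    {"hand": 0.9,"translation": [10,30,140],"angular": [0,0,-0.18]},
    {"hand": 1,"translation": [25,85,140],"angular": [0,0,-0.36]},
    {"hand": 1,"translation": [42,140,140],"angular": [0,0,-0.54]},
    {"hand": 1,"translation": [58,195,140],"angular": [0,0,-0.72]},
    {"hand": 1,"translation": [75,250,140],"angular": [0,0,-0.9]},
    {"hand": 1,"translation": [91,305,140],"angular": [0,0,-1.08]}
  ]
}}

```text
t: 21.58
eef_pos: [0.606, -0.0168, 0.222]
tool_rot: [-0.0, 0.944, 0.329, 0.0]
contact_force: [0.9, -0.5, -0.1]
gripper_width: 0.998
grasp_force: 0.0
```

{"api": "drive_tool", "payload": {
  "commands": [
    {"hand": 1,"translation": [14,45,-20],"angular": [0,0,-0.17]},
    {"hand": 1,"translation": [17,56,-20],"angular": [0,0,-0.34]},
    {"hand": 1,"translation": [17,56,-20],"angular": [0,0,-0.49]},
    {"hand": 1,"translation": [17,56,-20],"angular": [0,0,-0.49]},
    {"hand": 1,"translation": [17,56,-20],"angular": [0,0,-0.49]}
  ]
}}

```text
t: 22.2
eef_pos: [0.6225, 0.0369, 0.202]
tool_rot: [0.0, 0.996, 0.094, 0.0]
contact_force: [0.1, -0.5, -0.4]
gripper_width: 0.998
grasp_force: 0.0
```

```bash
python3 st.py; python3 -c "
from chk import *
chk({'vase':(.4196,-.3348,.015),'tin':(.5146,-.3238,.015),'jar':(.6086,-.3118,.015)})
m,im=grab('wrist','w2')
for k in bot.outline_of('wrist','mushroom')[:2]:
  print(k['score'],k['position'],fit('mushroom',[('wrist',m,k['pixels'],np.zeros((480,640),bool))],[.623,.037,.012],False))
for k in bot.outline_of('scene','bowl')[:1]: print(k['position'])
grab('scene','s2')
im=cv2.imread('pics/s2.png')[110:410,100:540]; cv2.imwrite('pics/s2c.png',im)
"
```

```text
[-0.86  0.61  1.04  1.75 -0.58  1.12 -1.02] [0.6225 0.0369 0.202 ] 0.9977005945417805 0.0 22.2
vase 2 [ 0.4217 -0.3362  0.0151] 0.18
tin 2 [ 0.5146 -0.3241  0.0148] 0.23
jar 2 [ 0.6105 -0.3136  0.0163] 0.16
0.76 [319.5, 217.1] (array([0.62290783, 0.03706556]), np.float64(0.030303030303030276))
[228.0, 149.5]
```

View pics/s2c.png

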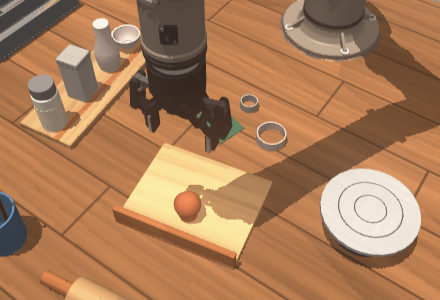

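{"api": "drive_tool", "payload": {
  "commands": [
    {"hand": 1,"translation": [0,0,-40],"angular": [0,0,0]},
    {"hand": 1,"translation": [0,0,-85],"angular": [0,0,0]},
    {"hand": 1,"translation": [0,0,-125],"angular": [0,0,0]},
    {"hand": 1,"translation": [0,0,-150],"angular": [0,0,0]},
    {"hand": 1,"translation": [0,0,-163],"angular": [0,0,0]},
    {"hand": 1,"translation": [0,0,-165],"angular": [0,0,0]},
    {"hand": 0.8,"translation": [0,0,-165],"angular": [0,0,0]},
    {"hand": 0.6,"translation": [0,0,-165],"angular": [0,0,0]},
    {"hand": 0.4,"translation": [0,0,-165],"angular": [0,0,0]},
    {"hand": 0.4,"translation": [0,0,-165],"angular": [0,0,0]},
    {"hand": 0.4,"translation": [0,0,-165],"angular": [0,0,0]},
    {"hand": 0.4,"translation": [0,0,-165],"angular": [0,0,0]}
  ],
  "force": 30
}}

```text
t: 24.9
eef_pos: [0.6234, 0.037, 0.038]
tool_rot: [-0.0, 0.996, 0.093, 0.001]
contact_force: [-0.5, -0.2, 6.7]
gripper_width: 0.483
grasp_force: 26.3
```

{"api": "drive_tool", "payload": {
  "commands": [
    {"hand": 0.3,"translation": [0,0,4],"angular": [0,0,0]},
    {"hand": 0.3,"translation": [0,0,8],"angular": [0,0,0]},
    {"hand": 0.3,"translation": [0,0,12],"angular": [0,0,0]},
    {"hand": 0.3,"translation": [0,0,12],"angular": [0,0,0]}
  ]
}}

```text
t: 25.4
eef_pos: [0.6228, 0.0372, 0.0492]
tool_rot: [-0.0, 0.996, 0.093, 0.0]
contact_force: [-0.6, 0.9, 0.5]
gripper_width: 0.481
grasp_force: 24.6
```

```bash
python3 st.py; python3 -c "
from chk import *
m,_=grab('wrist','w3'); grab('scene','s3'); M,_=grab('top','t3')
for k in bot.outline_of('wrist','mushroom')[:2]:
  for z in (.012,.024): print(k['score'],k['position'],fit('mushroom',[('wrist',m,k['pixels'],np.zeros((480,640),bool))],[.623,.037,z],False))
a=cv2.imread('pics/w3.png')[60:480,140:500]; b=cv2.imread('pics/s3.png')[250:360,230:390]
cv2.imwrite('pics/c3.png',np.hstack([a,cv2.resize(b,(440,420))[:, :]]))
"
```

```text
[-0.75  0.78  0.86  1.85 -0.76  0.88 -0.89] [0.6228 0.0372 0.0492] 0.4806199813187496 24.584704361695913 25.4
0.75 [318.3, 290.8] (array([0.61853598, 0.03728355]), np.float64(0.07213256796274237))
0.75 [318.3, 290.8] (array([0.62254118, 0.03834154]), np.float64(0.09783472387763215))
```

View pics/c3.png

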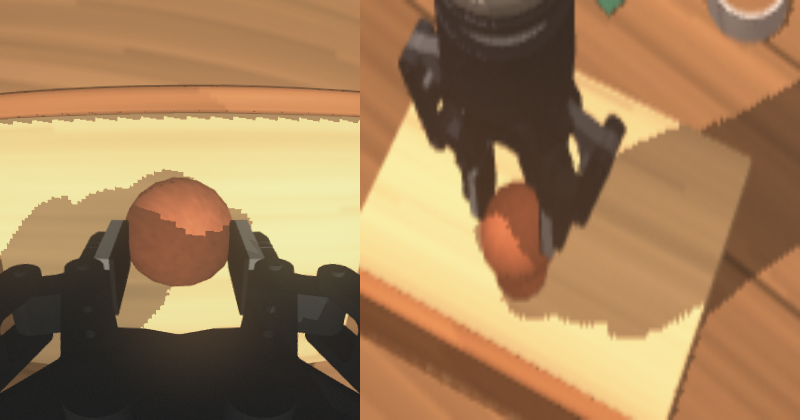

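```bash
python3 -c "
from chk import *
M={};O=[]
for c in('wrist','scene','top'):
  M[c]=grab(c)[0]
  ks=bot.outline_of(c,'mushroom')
  for k in ks[:2]:
    ys,xs=np.nonzero(k['pixels']); print(c,k['score'],k['position'],xs.min(),xs.max(),ys.min(),ys.max())
    for z in (.012,.024):
      s=sil(c,M[c],'mushroom',.623,.0372,z); y,x=np.nonzero(s); print('   pred',z,x.min(),x.max(),y.min(),y.max())
"
```

```text
wrist 0.91 [320.2, 292.2] 267 369 237 347
   pred 0.012 267 374 229 334
   pred 0.024 263 378 235 348
scene 0.64 [286.9, 312.0] 274 298 298 328
   pred 0.012 274 302 301 332
   pred 0.024 274 302 297 329
scene 0.6 [311.4, 324.6] 213 370 270 379
   pred 0.012 274 302 301 332
   pred 0.024 274 302 297 329
top 0.49 [307.2, 175.7] 298 316 171 181
   pred 0.012 296 316 161 182
   pred 0.024 295 316 160 181
```

{"api": "drive_tool", "payload": {
  "commands": [
    {"hand": 0.3,"translation": [0,0,15],"angular": [0,0,0]},
    {"hand": 0.3,"translation": [0,0,45],"angular": [0,0,0]},
    {"hand": 0.3,"translation": [-6,10,75],"angular": [0,0,0]},
    {"hand": 0.3,"translation": [-24,40,90],"angular": [0,0,0]},
    {"hand": 0.3,"translation": [-49,80,90],"angular": [0,0,0]},
    {"hand": 0.3,"translation": [-76,125,90],"angular": [0,0,0]},
    {"hand": 0.3,"translation": [-104,170,90],"angular": [0,0,0]},
    {"hand": 0.3,"translation": [-131,215,90],"angular": [0,0,0]},
    {"hand": 0.3,"translation": [-152,250,85],"angular": [0,0,0]},
    {"hand": 0.3,"translation": [-163,267,75],"angular": [0,0,0]},
    {"hand": 0.3,"translation": [-163,267,65],"angular": [0,0,0]},
    {"hand": 0.3,"translation": [-163,267,60],"angular": [0,0,0]}
  ]
}}

```text
t: 27.4
eef_pos: [0.4603, 0.3022, 0.1085]
tool_rot: [0.001, 0.996, 0.092, 0.0]
contact_force: [0.8, -0.5, -1.2]
gripper_width: 0.485
grasp_force: 24.7
```

{"api": "drive_tool", "payload": {
  "commands": [
    {"hand": 0.3,"translation": [0,0,-10],"angular": [0,0,0]},
    {"hand": 0.3,"translation": [0,0,-17],"angular": [0,0,0]},
    {"hand": 0.3,"translation": [0,0,-20],"angular": [0,0,0]},
    {"hand": 0.3,"translation": [0,0,-22],"angular": [0,0,0]},
    {"hand": 0.3,"translation": [0,0,-22],"angular": [0,0,0]},
    {"hand": 0.3,"translation": [0,0,-22],"angular": [0,0,0]},
    {"hand": 0.3,"translation": [0,0,-22],"angular": [0,0,0]}
  ]
}}

```text
t: 28.28
eef_pos: [0.4597, 0.3043, 0.0871]
tool_rot: [-0.0, 0.996, 0.093, 0.0]
contact_force: [-0.1, 0.3, -0.7]
gripper_width: 0.482
grasp_force: 24.7
```

```bash
python3 st.py; python3 -c "
from chk import *
m,_=grab('wrist','w4'); grab('scene','s4')
for k in bot.outline_of('wrist','mushroom')[:1]:
  for z in (.06,.062): print(k['score'],k['position'],fit('mushroom',[('wrist',m,k['pixels'],np.zeros((480,640),bool))],[.46,.304,z],False))
a=cv2.imread('pics/w4.png')[60:480,140:500]; b=cv2.imread('pics/s4.png')[260:380,410:530]
cv2.imwrite('pics/c4.png',np.hstack([a,cv2.resize(b,(420,420))[:, :]]))
"
```

```text
[-1.41  0.66  0.98  2.01 -0.73  0.87 -1.4 ] [0.4597 0.3043 0.0871] 0.4819032265210799 24.729811132710893 28.275
0.78 [317.0, 290.4] (array([0.45886355, 0.30483992]), np.float64(0.06407137064071367))
0.78 [317.0, 290.4] (array([0.45946976, 0.30493504]), np.float64(0.08518005540166207))
```

View pics/c4.png

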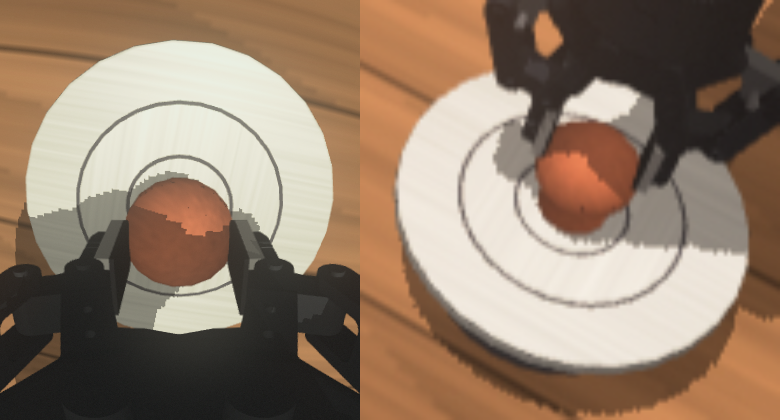

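```bash
python3 -c "
from chk import *
from scipy.optimize import least_squares
for c in ('wrist','scene'):
  m,_=grab(c)
  for k in bot.outline_of(c,'wheel')[:1]:
    cs,_=cv2.findContours(k['pixels'].astype(np.uint8),0,2); cc=max(cs,key=cv2.contourArea)
    P=np.array([atz(c,m,p[0],.06)[:2] for p in cc])
    P=P[np.abs(np.hypot(*(P-[.46,.304]).T)-.085)<.012]
    if c=='wrist': P=P[P[:,0]>.46]
    r=least_squares(lambda v:np.hypot(*(P-v[:2]).T)-.085,[.46,.304],loss='soft_l1',f_scale=.001); print(c,k['score'],len(P),r.x,np.std(r.fun))
"
```

```text
wrist 0.63 237 [0.4580034  0.30481924] 0.0007748506432591665
scene 0.92 99 [0.46463704 0.30264798] 0.0022602897032850872
```

{"api": "drive_tool", "payload": {
  "commands": [
    {"hand": 0.3,"translation": [0,0,-1],"angular": [0,0,0]},
    {"hand": 0.3,"translation": [0,0,-2],"angular": [0,0,0]},
    {"hand": 0.3,"translation": [0,0,-2],"angular": [0,0,0]},
    {"hand": 0.3,"translation": [0,0,-2],"angular": [0,0,0]}
  ]
}}

```text
t: 29.12
eef_pos: [0.46, 0.3043, 0.086]
tool_rot: [-0.001, 0.996, 0.093, 0.0]
contact_force: [-2.6, -1.6, 12.2]
gripper_width: 0.486
grasp_force: 29.6
```

{"api": "drive_tool", "payload": {
  "commands": [
    {"hand": 0.3,"translation": [0,0,1],"angular": [0,0,0]},
    {"hand": 0.6,"translation": [0,0,1],"angular": [0,0,0]},
    {"hand": 0.8,"translation": [0,0,1],"angular": [0,0,0]},
    {"hand": 1,"translation": [0,0,1],"angular": [0,0,0]},
    {"hand": 1,"translation": [0,0,1],"angular": [0,0,0]},
    {"hand": 1,"translation": [0,0,1],"angular": [0,0,0]},
    {"hand": 1,"translation": [0,0,15],"angular": [0,0,0]},
    {"hand": 1,"translation": [0,0,50],"angular": [0,0,0]},
    {"hand": 1,"translation": [0,0,90],"angular": [0,0,0]},
    {"hand": 1,"translation": [0,0,120],"angular": [0,0,0]},
    {"hand": 1,"translation": [0,0,120],"angular": [0,0,0]},
    {"hand": 1,"translation": [0,0,120],"angular": [0,0,0]}
  ],
  "force": 45
}}

```text
t: 30.62
eef_pos: [0.4592, 0.3042, 0.2048]
tool_rot: [-0.0, 0.996, 0.093, -0.0]
contact_force: [0.6, -0.8, -0.6]
gripper_width: 0.998
grasp_force: 0.0
```

```bash
python3 st.py; python3 -c "
from chk import *
m,_=grab('wrist','w5')
for k in bot.outline_of('wrist','mushroom')[:1]:
  print(k['score'],k['position'],fit('mushroom',[('wrist',m,k['pixels'],np.zeros((480,640),bool))],[.46,.304,.06],False))
chk({'mushroom':(.46,.304,.06),'vase':(.4196,-.3348,.015),'tin':(.5146,-.3238,.015),'jar':(.6086,-.3118,.015)})
"
```

```text
[-1.55  0.53  1.17  1.92 -0.56  1.07 -1.52] [0.4592 0.3042 0.2048] 0.9980660637098512 0.0 30.625
0.7 [319.3, 228.0] (array([0.45877986, 0.30495232]), np.float64(0.0416784802948682))
mushroom 2 [0.4597 0.3039 0.0592] 0.31
vase 2 [ 0.4228 -0.336   0.0159] 0.24
tin 1 [ 0.5144 -0.3244  0.0139] 0.13
jar 2 [ 0.6106 -0.3133  0.0153] 0.13
```

{"api": "drive_tool", "payload": {
  "commands": [
    {"hand": 1,"translation": [2,-25,15],"angular": [0,0,0.17]},
    {"hand": 1,"translation": [7,-75,15],"angular": [0,0,0.34]},
    {"hand": 1,"translation": [12,-130,15],"angular": [0,0,0.51]},
    {"hand": 1,"translation": [16,-185,15],"angular": [0,0,0.68]},
    {"hand": 1,"translation": [21,-240,15],"angular": [0,0,0.85]},
    {"hand": 1,"translation": [26,-295,15],"angular": [0,0,1.02]},
    {"hand": 1,"translation": [31,-350,15],"angular": [0,0,1.19]},
    {"hand": 1,"translation": [35,-405,15],"angular": [0,0,1.36]},
    {"hand": 1,"translation": [40,-460,15],"angular": [0,0,1.53]},
    {"hand": 0.9,"translation": [45,-515,15],"angular": [0,0,1.57]},
    {"hand": 0.85,"translation": [50,-570,15],"angular": [0,0,1.57]},
    {"hand": 0.85,"translation": [55,-615,15],"angular": [0,0,1.57]}
  ]
}}

```text
t: 33.62
eef_pos: [0.5142, -0.3134, 0.2199]
tool_rot: [0.0, 0.639, 0.769, -0.0]
contact_force: [1.1, 0.2, 0.5]
gripper_width: 0.848
grasp_force: 0.0
```

{"api": "drive_tool", "payload": {
  "commands": [
    {"hand": 0.85,"translation": [0,-13,0],"angular": [0,0,0]},
    {"hand": 0.85,"translation": [0,-13,0],"angular": [0,0,0]},
    {"hand": 0.85,"translation": [0,-13,0],"angular": [0,0,0]}
  ]
}}

```text
t: 34.0
eef_pos: [0.515, -0.3218, 0.2196]
tool_rot: [-0.001, 0.638, 0.77, 0.0]
contact_force: [0.5, 0.2, 0.1]
gripper_width: 0.847
grasp_force: 0.0
```

```bash
python3 st.py; python3 -c "
from chk import *
m,_=grab('wrist','w6')
for n,p in dict(tin=(.5146,-.3238),jar=(.6086,-.3118),vase=(.4196,-.3348)).items():
 for k in bot.outline_of('wrist',n)[:1]:
  print(n,k['score'],k['position'],fit(n,[('wrist',m,k['pixels'],np.zeros((480,640),bool))],[*p,.015],False,al))
"
```

```text
[-0.15  0.47  0.84  1.76 -0.39  1.08  1.01] [ 0.515  -0.3218  0.2196] 0.8471179245235071 0.0 34.0
tin 0.82 [314.9, 231.1] (array([ 0.51416577, -0.32283664]), np.float64(0.06423948220064724))
jar 0.83 [435.7, 234.9] (array([ 0.60749638, -0.31125966]), np.float64(0.061895551257253434))
vase 0.56 [203.6, 219.2] (array([ 0.42132848, -0.33435814]), np.float64(0.05166703466548905))
```

{"api": "drive_tool", "payload": {
  "commands": [
    {"hand": 0.85,"translation": [0,0,-45],"angular": [0,0,0]},
    {"hand": 0.85,"translation": [0,0,-90],"angular": [0,0,0]},
    {"hand": 0.85,"translation": [0,0,-125],"angular": [0,0,0]},
    {"hand": 0.85,"translation": [0,0,-138],"angular": [0,0,0]},
    {"hand": 0.85,"translation": [0,0,-138],"angular": [0,0,0]},
    {"hand": 0.7,"translation": [0,0,-138],"angular": [0,0,0]},
    {"hand": 0.5,"translation": [0,0,-138],"angular": [0,0,0]},
    {"hand": 0.4,"translation": [0,0,-138],"angular": [0,0,0]},
    {"hand": 0.4,"translation": [0,0,-138],"angular": [0,0,0]},
    {"hand": 0.4,"translation": [0,0,-138],"angular": [0,0,0]},
    {"hand": 0.4,"translation": [0,0,-138],"angular": [0,0,0]}
  ]
}}

```text
t: 35.58
eef_pos: [0.5158, -0.3245, 0.0837]
tool_rot: [0.001, 0.638, 0.77, 0.001]
contact_force: [0.2, 0.8, 6.5]
gripper_width: 0.58
grasp_force: 47.0
```

{"api": "drive_tool", "payload": {
  "commands": [
    {"hand": 0.4,"translation": [0,0,15],"angular": [0,0,0]},
    {"hand": 0.4,"translation": [0,0,55],"angular": [0,0,0]},
    {"hand": 0.4,"translation": [0,0,100],"angular": [0,0,0]},
    {"hand": 0.4,"translation": [2,10,130],"angular": [0,0,0]},
    {"hand": 0.4,"translation": [8,45,140],"angular": [0,0,0]},
    {"hand": 0.4,"translation": [18,95,140],"angular": [0,0,0]},
    {"hand": 0.4,"translation": [29,150,140],"angular": [0,0,0]},
    {"hand": 0.4,"translation": [39,205,140],"angular": [0,0,0]},
    {"hand": 0.4,"translation": [50,260,130],"angular": [0,0,0]},
    {"hand": 0.4,"translation": [60,315,110],"angular": [0,0,0]},
    {"hand": 0.4,"translation": [71,370,80],"angular": [0,0,0]},
    {"hand": 0.4,"translation": [81,424,60],"angular": [0,0,0]}
  ]
}}

```text
t: 37.08
eef_pos: [0.5954, 0.1019, 0.1417]
tool_rot: [-0.0, 0.638, 0.77, 0.0]
contact_force: [1.6, -0.5, -1.6]
gripper_width: 0.575
grasp_force: 47.3
```

{"api": "drive_tool", "payload": {
  "commands": [
    {"hand": 0.4,"translation": [0,0,-15],"angular": [0,0,0]},
    {"hand": 0.4,"translation": [0,0,-35],"angular": [0,0,0]},
    {"hand": 0.4,"translation": [0,0,-50],"angular": [0,0,0]},
    {"hand": 0.4,"translation": [0,0,-57],"angular": [0,0,0]},
    {"hand": 0.4,"translation": [0,0,-61],"angular": [0,0,0]},
    {"hand": 0.4,"translation": [0,0,-63],"angular": [0,0,0]},
    {"hand": 0.4,"translation": [0,0,-63],"angular": [0,0,0]},
    {"hand": 0.4,"translation": [0,0,-63],"angular": [0,0,0]}
  ]
}}

```text
t: 38.08
eef_pos: [0.5959, 0.0996, 0.0806]
tool_rot: [-0.0, 0.639, 0.769, 0.0]
contact_force: [-3.8, -0.6, 9.7]
gripper_width: 0.58
grasp_force: 48.8
```

{"api": "drive_tool", "payload": {
  "commands": [
    {"hand": 0.65,"translation": [0,0,0],"angular": [0,0,0]},
    {"hand": 0.8,"translation": [0,0,0],"angular": [0,0,0]},
    {"hand": 0.85,"translation": [0,0,0],"angular": [0,0,0]},
    {"hand": 0.85,"translation": [0,0,30],"angular": [0,0,0]},
    {"hand": 0.85,"translation": [0,0,80],"angular": [0,0,0]},
    {"hand": 0.85,"translation": [0,-10,125],"angular": [0,0,0]},
    {"hand": 0.85,"translation": [2,-65,140],"angular": [0,0,0]},
    {"hand": 0.85,"translation": [4,-125,140],"angular": [0,0,0]},
    {"hand": 0.85,"translation": [6,-185,140],"angular": [0,0,0]},
    {"hand": 0.85,"translation": [8,-245,140],"angular": [0,0,0]},
    {"hand": 0.85,"translation": [10,-305,140],"angular": [0,0,0]},
    {"hand": 0.85,"translation": [12,-365,140],"angular": [0,0,0]}
  ]
}}

```text
t: 39.58
eef_pos: [0.6077, -0.2665, 0.2189]
tool_rot: [0.0, 0.638, 0.77, 0.0]
contact_force: [0.9, 0.1, 0.8]
gripper_width: 0.848
grasp_force: 0.0
```

{"api": "drive_tool", "payload": {
  "commands": [
    {"hand": 0.9,"translation": [1,-40,0],"angular": [0,0,0]},
    {"hand": 0.9,"translation": [1,-47,0],"angular": [0,0,0]},
    {"hand": 0.9,"translation": [1,-47,0],"angular": [0,0,0]},
    {"hand": 0.9,"translation": [1,-47,-45],"angular": [0,0,0]},
    {"hand": 0.9,"translation": [1,-47,-90],"angular": [0,0,0]},
    {"hand": 0.9,"translation": [1,-47,-125],"angular": [0,0,0]},
    {"hand": 0.9,"translation": [1,-47,-137],"angular": [0,0,0]},
    {"hand": 0.9,"translation": [1,-47,-137],"angular": [0,0,0]},
    {"hand": 0.7,"translation": [1,-47,-137],"angular": [0,0,0]},
    {"hand": 0.5,"translation": [1,-47,-137],"angular": [0,0,0]},
    {"hand": 0.4,"translation": [1,-47,-137],"angular": [0,0,0]},
    {"hand": 0.4,"translation": [1,-47,-137],"angular": [0,0,0]}
  ]
}}

```text
t: 41.08
eef_pos: [0.6099, -0.3124, 0.0842]
tool_rot: [0.001, 0.638, 0.77, 0.001]
contact_force: [-0.2, 1.4, 5.8]
gripper_width: 0.58
grasp_force: 45.5
```

```bash
python3 -c "
from chk import *
chk({'tin':(.5956,.1002,.012),'mushroom':(.4597,.3039,.06)})";python3 st.py
```

```text
tin 2 [0.5958 0.0999 0.0122] 0.16
mushroom 2 [0.4597 0.3038 0.0592] 0.15
[-0.07  0.74  0.7   1.67 -0.56  0.94  1.02] [ 0.6098 -0.3124  0.0842] 0.5775508705294258 45.52253186702728 41.875
```

{"api": "drive_tool", "payload": {
  "commands": [
    {"hand": 0.4,"translation": [0,0,15],"angular": [0,0,0]},
    {"hand": 0.4,"translation": [0,0,55],"angular": [0,0,0]},
    {"hand": 0.4,"translation": [0,0,85],"angular": [0,0,0]},
    {"hand": 0.4,"translation": [2,20,95],"angular": [0,0,0]},
    {"hand": 0.4,"translation": [5,60,95],"angular": [0,0,0]},
    {"hand": 0.4,"translation": [9,110,95],"angular": [0,0,0]},
    {"hand": 0.4,"translation": [13,160,95],"angular": [0,0,0]},
    {"hand": 0.4,"translation": [17,210,90],"angular": [0,0,0]},
    {"hand": 0.4,"translation": [20,250,80],"angular": [0,0,0]},
    {"hand": 0.4,"translation": [22,275,65],"angular": [0,0,0]},
    {"hand": 0.4,"translation": [22,281,50],"angular": [0,0,0]},
    {"hand": 0.4,"translation": [22,281,35],"angular": [0,0,0]}
  ]
}}

```text
t: 43.38
eef_pos: [0.6303, -0.0323, 0.116]
tool_rot: [0.0, 0.639, 0.769, -0.0]
contact_force: [0.4, -1.1, -1.1]
gripper_width: 0.576
grasp_force: 47.3
```

{"api": "drive_tool", "payload": {
  "commands": [
    {"hand": 0.4,"translation": [0,0,-15],"angular": [0,0,0]},
    {"hand": 0.4,"translation": [0,0,-27],"angular": [0,0,0]},
    {"hand": 0.4,"translation": [0,0,-33],"angular": [0,0,0]},
    {"hand": 0.4,"translation": [0,0,-36],"angular": [0,0,0]},
    {"hand": 0.4,"translation": [0,0,-38],"angular": [0,0,0]},
    {"hand": 0.4,"translation": [0,0,-38],"angular": [0,0,0]},
    {"hand": 0.4,"translation": [0,0,-38],"angular": [0,0,0]}
  ]
}}

```text
t: 44.25
eef_pos: [0.6307, -0.0313, 0.0811]
tool_rot: [-0.0, 0.639, 0.77, 0.001]
contact_force: [-7.0, 0.8, 14.2]
gripper_width: 0.579
grasp_force: 48.9
```

{"api": "drive_tool", "payload": {
  "commands": [
    {"hand": 0.65,"translation": [0,0,0],"angular": [0,0,0]},
    {"hand": 0.8,"translation": [0,0,0],"angular": [0,0,0]},
    {"hand": 0.85,"translation": [0,0,0],"angular": [0,0,0]},
    {"hand": 0.85,"translation": [0,0,30],"angular": [0,0,0]},
    {"hand": 0.85,"translation": [0,0,80],"angular": [0,0,0]},
    {"hand": 0.85,"translation": [0,0,120],"angular": [0,0,0]},
    {"hand": 0.85,"translation": [-31,-45,130],"angular": [0,0,0]},
    {"hand": 0.85,"translation": [-62,-90,130],"angular": [0,0,0]},
    {"hand": 0.85,"translation": [-97,-140,130],"angular": [0,0,0]},
    {"hand": 0.85,"translation": [-132,-190,130],"angular": [0,0,0]},
    {"hand": 0.85,"translation": [-167,-240,130],"angular": [0,0,0]},
    {"hand": 0.85,"translation": [-195,-281,130],"angular": [0,0,0]}
  ]
}}

```text
t: 45.75
eef_pos: [0.4338, -0.3138, 0.2092]
tool_rot: [0.0, 0.639, 0.769, 0.0]
contact_force: [-0.4, -0.2, 0.7]
gripper_width: 0.85
grasp_force: 0.0
```

{"api": "drive_tool", "payload": {
  "commands": [
    {"hand": 0.85,"translation": [-16,-23,0],"angular": [0,0,0]},
    {"hand": 0.85,"translation": [-16,-23,0],"angular": [0,0,0]},
    {"hand": 0.85,"translation": [-16,-23,0],"angular": [0,0,0]},
    {"hand": 0.85,"translation": [-16,-23,-40],"angular": [0,0,0]},
    {"hand": 0.85,"translation": [-16,-23,-80],"angular": [0,0,0]},
    {"hand": 0.85,"translation": [-16,-23,-101],"angular": [0,0,0]},
    {"hand": 0.8,"translation": [-16,-23,-101],"angular": [0,0,0]},
    {"hand": 0.6,"translation": [-16,-23,-101],"angular": [0,0,0]},
    {"hand": 0.4,"translation": [-16,-23,-101],"angular": [0,0,0]},
    {"hand": 0.2,"translation": [-16,-23,-101],"angular": [0,0,0]},
    {"hand": 0.2,"translation": [-16,-23,-101],"angular": [0,0,0]},
    {"hand": 0.2,"translation": [-16,-23,-101],"angular": [0,0,0]}
  ]
}}

```text
t: 47.25
eef_pos: [0.4207, -0.3353, 0.1093]
tool_rot: [0.001, 0.638, 0.77, 0.001]
contact_force: [-1.2, 0.0, 6.7]
gripper_width: 0.372
grasp_force: 44.5
```

```bash
python3 -c "
from chk import *
chk({'tin':(.5956,.1002,.012),'jar':(.6306,-.0308,.012)})";python3 st.py
```

```text
tin 2 [0.5963 0.1003 0.0112] 0.18
jar 2 [ 0.6322 -0.0326  0.0088] 0.18
[-0.05  0.5   0.79  2.02 -0.49  0.81  1.22] [ 0.4208 -0.3353  0.1093] 0.37374900911161796 44.45839159596176 47.95
```

{"api": "drive_tool", "payload": {
  "commands": [
    {"hand": 0.2,"translation": [0,0,15],"angular": [0,0,0]},
    {"hand": 0.2,"translation": [0,0,50],"angular": [0,0,0]},
    {"hand": 0.2,"translation": [0,0,90],"angular": [0,0,0]},
    {"hand": 0.2,"translation": [5,13,120],"angular": [0,0,0]},
    {"hand": 0.2,"translation": [19,50,135],"angular": [0,0,0]},
    {"hand": 0.2,"translation": [36,95,135],"angular": [0,0,0]},
    {"hand": 0.2,"translation": [55,145,135],"angular": [0,0,0]},
    {"hand": 0.2,"translation": [75,196,135],"angular": [0,0,0]},
    {"hand": 0.2,"translation": [94,247,135],"angular": [0,0,0]},
    {"hand": 0.2,"translation": [113,297,135],"angular": [0,0,0]},
    {"hand": 0.2,"translation": [129,338,135],"angular": [0,0,0]},
    {"hand": 0.2,"translation": [137,359,130],"angular": [0,0,0]}
  ]
}}

```text
t: 49.45
eef_pos: [0.5571, 0.027, 0.2383]
tool_rot: [0.0, 0.637, 0.771, 0.0]
contact_force: [-0.8, -0.2, -3.7]
gripper_width: 0.371
grasp_force: 45.6
```

{"api": "drive_tool", "payload": {
  "commands": [
    {"hand": 0.2,"translation": [0,0,0],"angular": [0,0,0]},
    {"hand": 0.2,"translation": [0,0,-35],"angular": [0,0,0]},
    {"hand": 0.2,"translation": [0,0,-75],"angular": [0,0,0]},
    {"hand": 0.2,"translation": [0,0,-105],"angular": [0,0,0]},
    {"hand": 0.2,"translation": [0,0,-120],"angular": [0,0,0]},
    {"hand": 0.2,"translation": [0,0,-128],"angular": [0,0,0]},
    {"hand": 0.2,"translation": [0,0,-131],"angular": [0,0,0]},
    {"hand": 0.2,"translation": [0,0,-133],"angular": [0,0,0]},
    {"hand": 0.2,"translation": [0,0,-133],"angular": [0,0,0]},
    {"hand": 0.2,"translation": [0,0,-133],"angular": [0,0,0]},
    {"hand": 0.2,"translation": [0,0,-133],"angular": [0,0,0]}
  ]
}}

```text
t: 50.82
eef_pos: [0.5576, 0.0241, 0.1062]
tool_rot: [0.001, 0.638, 0.77, 0.001]
contact_force: [-1.2, 1.0, 5.7]
gripper_width: 0.369
grasp_force: 46.5
```

{"api": "drive_tool", "payload": {
  "commands": [
    {"hand": 0.5,"translation": [0,0,0],"angular": [0,0,0]},
    {"hand": 0.7,"translation": [0,0,0],"angular": [0,0,0]},
    {"hand": 0.8,"translation": [0,0,0],"angular": [0,0,0]},
    {"hand": 0.8,"translation": [0,0,0],"angular": [0,0,0]},
    {"hand": 0.8,"translation": [0,0,20],"angular": [0,0,0]},
    {"hand": 0.8,"translation": [0,0,65],"angular": [0,0,0]},
    {"hand": 0.8,"translation": [0,0,115],"angular": [0,0,0]},
    {"hand": 0.8,"translation": [0,-20,150],"angular": [0,0,0]},
    {"hand": 0.8,"translation": [-20,-70,150],"angular": [0,0,0]},
    {"hand": 0.8,"translation": [-40,-120,150],"angular": [0,0,0]},
    {"hand": 0.8,"translation": [-40,-160,150],"angular": [0,0,0]},
    {"hand": 0.8,"translation": [-40,-160,150],"angular": [0,0,0]}
  ]
}}

```text
t: 52.32
eef_pos: [0.5158, -0.1399, 0.2566]
tool_rot: [0.001, 0.641, 0.768, 0.0]
contact_force: [-0.6, 0.9, 0.2]
gripper_width: 0.799
grasp_force: 0.0
```

```bash
python3 a.py | tail -7; python3 st.py; python3 -c "
from h import *
_,im=grab('scene'); cv2.imwrite('pics/s9.png',im[110:410,100:540,::-1])"
```

```text
[('jar', 'scene'), ('jar', 'top'), ('tin', 'scene'), ('tin', 'top'), ('vase', 'scene'), ('vase', 'top')]
jar 2 [ 0.6322 -0.0319  0.0111] 0.176 0
tin 2 [0.5954 0.0993 0.0104] 0.145 0.20943951023931956
vase 2 [0.5585 0.022  0.0091] 0.207 0
mushroom 0 [0.6211 0.0359 0.012 ] 0.0 0
wheel (array([ 0.45950952,  0.30366384, -0.00466067]), np.float64(0.274751216196113))
bowl (array([ 0.34735515, -0.34846951,  0.0144995 ]), np.float64(0.6449549423355279))
[-0.62  0.29  0.94  1.89 -0.26  1.09  0.61] [ 0.5166 -0.1358  0.2549] 0.7981080016290426 0.0 53.225
```

View pics/s9.png

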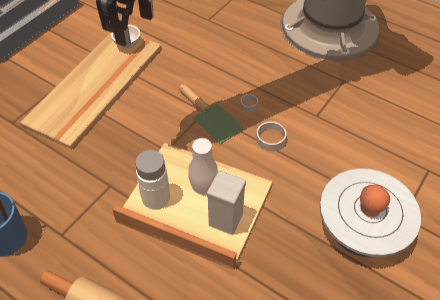

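The final scene view shows the jar (154,180), vase (203,167) and tin (226,203) back on the stand, within about 1 mm of where they started. The mushroom sits at the wheel's centre (375,200), and the bowl hasn't moved. Handing in.

```bash
python3 -c "
from station import bot
print(bot.hand_in())"
```

```text
the job is handed in; nothing more can be done
None
```

I handed the job in at about 53 s of the 128 s allowed: the mushroom stands in the middle of the banding wheel, the jar, tin and vase are back within about 1 mm of their starting places by camera, and the bowl was left alone; the hand-in gave no verdict.

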